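Lock the sample jar into the shaker cradle

TASK

Slide the jar gently along the cradle's channel until it is fully home against the end stop. Then press the stud of the seesaw catch down so that the seesaw snaps over its centre, and keep pressing until it is fully home on its own stop, so that the pawl stands up behind the jar; feel your way and never push the jar or the catch with more than about 15 N. Leave the jar standing there and do not disturb the beaker, the vial and the bung beside the cradle.

Things in the scene. Friction and masses are not known exactly. Their poses are not given: they have to be found in the camera images.
- cradle: Fixed aluminium jar cradle, 214 x 104 mm, its place and direction change. Origin: middle of its underside, on the bench; x runs along its channel to the closed end, z up. The channel is 68 mm wide between two grey rails (at |y| 34 to 44 mm, tops at z 60 mm), open above and at x = -115 mm; floor at z 40 mm (shallow groove in its middle), with a slot for the pawl at x -5 to +12 mm.
- jar_home (a point): Point on the channel floor of the cradle where the centre of the jar's underside is when the jar is fully home (cradle x +43, y 0, z 40 mm). The rigid end stop, a grey block 22 mm high across the channel, has its face 32 mm further along x. Axes as the cradle's.
- jar: Round glass jar with a screw lid, 64 mm diameter, 75 mm tall, 0.14 to 0.27 kg, a push of 1 to 6 N slides it. Origin: centre of its underside, z up. It starts standing on the channel floor, 60 to 110 mm short of home.
- pivot (a point): Pivot of the steel seesaw catch (cradle x +3.5, y -60, z 28 mm), axis along the cradle's x. The seesaw lies across the cradle: its pawl (10 mm thick, 16 mm wide) is in the slot of the channel at cradle y = 0; the paddle with the press stud sticks out on the cradle's -y side, the stud 75 mm from the pivot.
- rocker (a joint): Seesaw angle, rad. 0: paddle up, pawl below the floor (starts at 0 to 0.015). 0.47: hard stop, paddle down, pawl 20 mm above the floor, 2.5 mm behind a jar at home; a jar further out blocks it. A spring resists with 6 to 13 N at the stud (rubbing included) before the centre (0.235), then it snaps on by itself but stalls short, near 0.42; press on (2 to 5 N) to the stop, where it stays.
- stud_foot (a point): Point on the paddle's top face from which the press stud rises, 75 mm from the pivot; moves with the seesaw, 35 mm in all. z is along the stud, x along the cradle's x. The stud is a white flat round button, 24 mm diameter, on a thin steel stem. Its top is 10 to 28 mm from this point: set differently each time and NOT measured, so find it by touch. It does not shift on the paddle.
- beaker: Bystander: small glass beaker, 68 x 62 x 75 mm, standing beyond the closed end of the cradle. Origin: centre of its underside.
- vial: Bystander: small screw vial, 30 mm diameter, 58 mm tall, standing on the cradle's +y side. Origin: centre of its underside.
- bung: Bystander: black rubber bung, 32 mm diameter, 26 mm tall, standing on the -y side of the cradle nearer its open end. Origin: centre of its underside.

How it is judged:
On the way, in this order (a step that is already met when the one before it is completed fails the run):
1. the jar stands home against the end stop (within 2.5 mm) while the seesaw is still open (x of jar in the frame of cradle above 0.0405 m and value of joint rocker below 0.12 rad), for 0.2 s.
2. the seesaw is pressed over centre and fully home (above 0.455 rad) (value of joint rocker above 0.455 rad), for 0.2 s.
At the end, for the whole second after the job is handed in: The jar stands upright and still on the channel floor, within 3.5 mm of home against the end stop, and the seesaw is fully home (joint above 0.455 of 0.47 rad) with its pawl up behind the jar (x of jar in the frame of cradle between 0.0395 and 0.046 m and y of jar in the frame of cradle between -0.005 and 0.005 m and z of jar in the frame of cradle between 0.037 and 0.043 m and angle between jar's own z axis and vertical below 0.08 rad and linear speed of jar below 0.01 m/s and value of joint rocker above 0.455 rad); the robot touches nothing.
It fails at once if the jar is pushed or squeezed with more than 20 N (contact force between the fingers and jar above 20 N).
It fails at once if the cradle or its seesaw catch is pressed with more than 20 N (contact force between the fingers and cradle above 20 N).
It fails at once if the jar is tipped (angle between jar's own z axis and vertical above 0.35 rad).
It fails at once if a bystander is moved by more than 20 mm (distance of any of beaker, vial, bung from where it was at the start of the episode above 0.02 m).
It also fails if it takes over 54 s, if anything falls off the work surface, if the arm or the gripper's body presses on something with over 40 N, if the wrist force passes 120 N, or if a joint passes its speed limit or range.

ROBOT

A 6-joint arm with a two-finger parallel gripper is mounted at the origin on the work surface; the furniture and walls round the work are solid. World frame = base frame: x ahead of the robot, y to its left, z up, the work surface at z = 0. Lengths are in m, angles in rad, forces in N, time in s.
With the tool pointing down it reaches from about 0.35 to 0.85 m from the base axis. Payload 8.1 kg.
Tool frame: the origin (TCP) lies midway between the tips of the shut fingers; the grasp point (between the pads) lies 19 mm behind it; z points along the fingers, y is the line along which they close (so a half turn about z gives the same grasp; the last joint's range is limited). The gripper opens to 93 mm and grips with 3 to 60 N. Pads are 15 mm wide; open, the fingers measure 128 mm over their backs; the gripper's body (75 mm by 188 mm) begins 65 mm behind the grasp point.
Start: joints at [1.135, 0.13, 1.488, -0, 1.523, -0.085], TCP at [0.206, 0.563, 0.219] pointing down, gripper open.
Joint ranges: [-2.96, 2.96], [-0.89, 2.26], [0.02, 2.5], [-1.34, 4.48], [0, 2.73], [-2.66, 2.66]. Speed limits (rad/s): [2.39, 2.39, 2.79, 3.14, 3.14, 3.14].

INTERFACE

Orientations are given as a 3x3 rotation matrix whose columns are the frame's x, y, z axes.
In Python, from rig import sensors, snapshot, calibration, robot gives the robot as it stands.
- The arm moves only by the shell command python3 -m handwheel 'ROWS'. ROWS is JSON, a list of rows, each a list of 3 entries, a list of its own where there are three numbers: the closure, from -1 (fully open) to 1 (shut), then the shift along the world's x, y, z as a fraction of full scale, then the turn, a rotation vector about the world's x, y, z as a fraction of full scale. A call has 1 to 20 rows; each row is the pose to reach, as a shift and turn from the pose commanded when the call began, turning the shorter way round; what a row does not reach only later rows make up. Full scale, the value 1, is 8 cm for a shift and 180 degrees for a turn. A row lasts 1/10 s, in which the tool goes at most 50 mm and 8.59 degrees, less where a joint would pass 70% of its speed; a pose out of reach is approached as far as the arm can. A call with a number of a shift or a turn outside -1 to 1 is refused whole. A call with a gripper value outside its range is refused whole. The fingers move at their own pace and stop on an object; the grip force is fixed at half the most. Time passes only in rows, so rows that repeat a pose let the fingers close. It gives the time, the measured TCP pose, the force, the opening and the grip force at its end, in the units of the state.
- sensors.sense(): the state, without advancing time (a new reading comes with each control period).
- snapshot(name): name is "side" or "top"; returns (picture, depth): 480x640x3 uint8, blue, green, red; 480x640 float32, m along the optical axis (not along the pixel's ray), 0 where there is no reading.
- calibration(name): a dict with "fx", "fy", "cx", "cy" (pixels), "world_to_cam" (4x4, takes a point from world to camera coordinates). Camera axes: x right, y down, z forward; pixel columns grow to the right and rows downward; lengths in m; the calibration is good to about 2 mm. A picture is of the moment at which its call begins. calibration takes no time and is no camera call.
- robot.hand_in(): hands the job in; it is judged then, once.
The state is a dict: "clock": time; "joint_pos": joint angles; "qvel": joint speeds; "joint_torque": joint torques, N m; "tool_pos": TCP position; "tcp_rot": TCP orientation; "wrist_force": force on the tool from outside, world axes, zero at the start; "wrist_torque": the same for the moment, N m; "grip_width": finger opening in m; "gripper_force": force on a finger pad.
Only numpy, scipy, OpenCV 4.12 (cv2) and the standard library are available. Lean on these libraries where they do the work, as an engineer would, in place of code of your own. Each camera call takes 0.05 s, during which the arm holds its last target. There are 200 camera calls.

## Working session

There is one attempt and no reset: what is moved stays moved. The work goes in short steps, Python scripts to look and compute and a shell command to move; the robot and the scene stay as the last step left them, time stands still between calls to the robot, and variables do not carry over. Pictures are saved under pics/ and viewed, at most 10 in all, crops included, and the job is handed in when it is done.

```bash
ls; mkdir -p pics
python3 - <<'E'
from rig import sensors, snapshot, calibration
import cv2,numpy as np
for n in("top","side"):
    p,d=snapshot(n); np.savez(f'{n}.npz',p=p,d=d); cv2.imwrite(f'pics/{n}0.png',p); c=calibration(n); print(n,c['fx'],c['cx'],c['cy'],np.round(c['world_to_cam'],3).tolist())
s=sensors.sense();print(s)
E
```

```text
pics
top 587.9854177309518 324.36697602916445 239.28668116710776 [[0.006, -1.0, 0.01, 0.012], [-0.986, -0.007, -0.165, 0.599], [0.165, -0.009, -0.986, 0.795], [0.0, 0.0, 0.0, 1.0]]
side 480.75662460551047 317.1017789757404 241.11403938892056 [[-0.919, -0.393, 0.025, 0.562], [-0.204, 0.42, -0.884, 0.174], [0.337, -0.818, -0.466, 0.663], [0.0, 0.0, 0.0, 1.0]]
{'clock': 0.1, 'joint_pos': array([ 1.13454834e+00,  1.31085298e-01,  1.48910956e+00,  1.83778804e-05,
        1.52299544e+00, -8.53756081e-02]), 'qvel': array([ 0.0007112 , -0.00104875, -0.00070502,  0.00087786,  0.00036014,
        0.00075116]), 'joint_torque': array([ 2.91768811e-03, -5.61339605e+01, -4.93097091e+01,  7.72153353e-02,
        2.89117143e-02, -7.69452299e-05]), 'tool_pos': array([0.20598387, 0.56301894, 0.21772595]), 'tcp_rot': array([[-9.39072859e-01,  3.43717454e-01, -6.91706841e-04],
       [ 3.43718115e-01,  9.39071767e-01, -1.44025279e-03],
       [ 1.54522343e-04, -1.59025448e-03, -9.99998724e-01]]), 'wrist_force': array([ 0.80643063,  0.39911567, -0.19527531]), 'wrist_torque': array([0.00153556, 0.00506303, 0.00477353]), 'gripper_force': 0.0, 'grip_width': 0.0927804296110195}
```

View pics/top0.png

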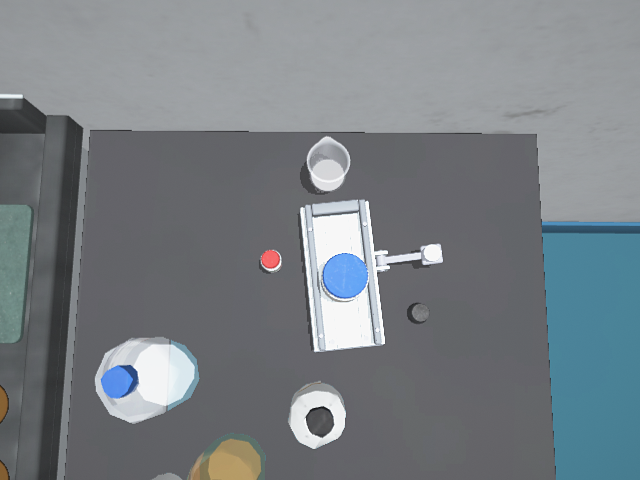

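View pics/side0.png

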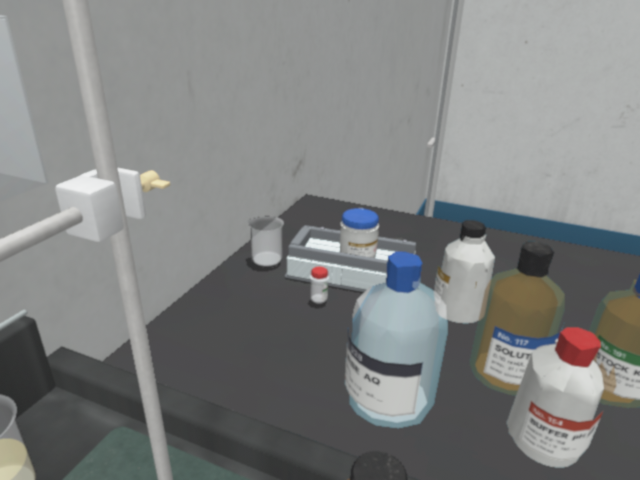

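Top view: the cradle spans about (302–384, 200–350), with its closed end at the top of the image. The jar lid is at (346,275) and the stud at (432,253). The vial is at (271,260), the bung at (419,313) and the beaker at (328,165). The side view shows the jar standing and tall bottles nearer the base.

```bash
cat > h.py <<'E'
import numpy as np,cv2
from rig import calibration
def cloud(n,d):
    c=calibration(n);v,u=np.mgrid[:480,:640]
    P=np.stack([(u-c['cx'])/c['fx']*d,(v-c['cy'])/c['fy']*d,d],-1)
    T=np.linalg.inv(c['world_to_cam']);return P@T[:3,:3].T+T[:3,3]
def ray(n,u,v,z):
    c=calibration(n);T=np.linalg.inv(c['world_to_cam'])
    r=T[:3,:3]@[(u-c['cx'])/c['fx'],(v-c['cy'])/c['fy'],1];return T[:3,3]+r*(z-T[2,3])/r[2]
E
python3 - <<'E'
from h import *
f=np.load('top.npz');p,d=f['p'],f['d'];W=cloud('top',d);z=W[...,2]
roi=np.zeros(d.shape,bool);roi[185:365,290:460]=1
print('bench z',np.median(z[380:470,480:530]),'lid z',np.median(z[265:285,335:355]),z[[230,300],[308,372]])
m=roi&(abs(z-.060)<.006)
n,l,st,ce=cv2.connectedComponentsWithStats(m.astype(np.uint8))
for i in range(1,n):
    if st[i,4]>40:
        q=W[l==i][:,:2].astype(np.float32);print(st[i],q.mean(0),cv2.minAreaRect(q))
hsv=cv2.cvtColor(p,cv2.COLOR_BGR2HSV)
lid=roi&(hsv[...,0]>100)&(hsv[...,0]<125)&(hsv[...,1]>150)
a=W[lid&(z>.10)];print('lid',a.mean(0),(a.max(0)+a.min(0))/2,np.ptp(a,axis=0))
# stud
print(np.round(z[242:266:2,378:446:4]*1000).astype(int))
big=cv2.resize(p[180:370,290:460],None,fx=3.1,fy=3.1,interpolation=cv2.INTER_CUBIC);cv2.imwrite('pics/c1.png',big)
for nm,(u,v) in dict(vial=(271,260),bung=(419,313),bottle=(318,415),beaker=(328,165)).items():print(nm,W[v,u])
E
```

```text
bench z -0.00013051210495684806 lid z 0.11534467236131984 [0.05753796 0.05981531]
[ 305  199   77  152 2642] [ 0.5682266  -0.00712223] ((0.5498377084732056, -0.009479433298110962), (0.2069099098443985, 0.08811646699905396), 6.336042404174805)
[424 245  18  17 181] [ 0.57829523 -0.13440777] ((0.578820526599884, -0.1357538253068924), (0.02282179705798626, 0.02296607568860054), 45.947689056396484)
lid [ 0.53256973 -0.01641097  0.12842351] [ 0.51492638 -0.00815192  0.49679444] [0.11022532 0.06331879 0.770903  ]
[[  2  -2  -1   0  -2   0   0   0   2   2   1  -2   0   2   1   0   0]
 [  2  -3   2   0  -1   0  -1  -1  -2   0   1   0  -1   1  51  50   0]
 [  1   0  -1  -1   2   0  -1   1  -1   3   2  45  46  62  64 882 882]
 [ -1   1 882   2   2   0  -2   1   0   4  -2  48  61  65  67  66   3]
 [  0   0   0   1   1   0   1   0   1   1   2  46  63  65  65  66   2]
 [ 37  35  37  -1   1   1   0  -2   1   1   0  48  62  66  64  64   2]
 [ 41  38  34  -1  -2   2  -1  37  43  40  49  42  60  68  65  67  -1]
 [ 36  36   1  36  37  38  40  42  43  44  44  46  62  65  65  65  50]
 [ 31  36  35  35  37  39  39  38  41  42  45  44  63  64  64  67  48]
 [ 31  39  32  38  38  38  38  41  40  38   0  43  47  62  65  50  51]
 [ 34  34  34  36  36  32  -3   1   2  -2   1  45  46  46  48  50  50]
 [ 35  35  33   0   1  -2   1  -1  -1  -1   1   1  47  47  -1  -1  -1]]
vial [0.5673603  0.09116014 0.05791741]
bung [ 0.49552169 -0.12158145  0.02844736]
bottle [0.36798238 0.0232866  0.15072578]
beaker [0.72336389 0.01049879 0.00321291]
```

View pics/c1.png

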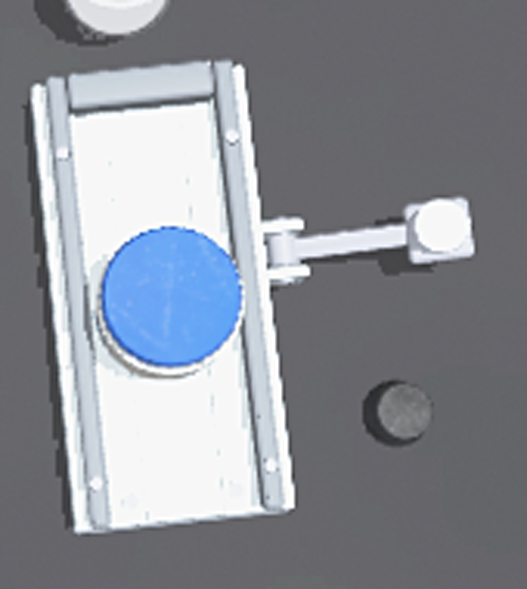

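The zoomed crop confirms the stud is a white disc at crop (441,225) on a square paddle. The front of the end stop is at crop row ~105, and the lid centre is at crop (172,297).

Run:
```python
from h import *
f=np.load('top.npz');p,d=f['p'],f['d'];W=cloud('top',d);z=W[...,2]
a=np.radians(6.34);ax=np.array([np.cos(a),np.sin(a)]);ay=np.array([-ax[1],ax[0]])
o=np.array([.54984,-.00948])
L=W[...,:2]-o;X=L@ax;Y=L@ay
ok=(d>0)&(z<.3)
m=ok&(abs(Y)<.025)&(X>.05)&(X<.13)
for lo in np.arange(.05,.11,.003):
    q=m&(X>=lo)&(X<lo+.003); 
    if q.any():print(round(lo*1000),round(np.median(z[q])*1000),end=' | ')
q=ok&(abs(z-.06)<.005)
for y0 in(-.039,.039):
    r=X[q&(abs(Y-y0)<.006)&(abs(X)<.13)];print('rail',y0,r.min(),r.max())
r=Y[q&(abs(X)<.09)&(abs(Y)<.06)];print('Y',np.percentile(r,[.5,99.5]))
l=ok&(abs(z-.1155)<.004)&(abs(X)<.1)&(abs(Y)<.05)
u=np.c_[X[l],Y[l]].astype(np.float32);print('lid',cv2.minEnclosingCircle(u),u.mean(0))
s=ok&(z>.057)&(z<.072)&(Y<-.09)&(Y>-.17)&(abs(X)<.06);print('stud XY',X[s].mean(),Y[s].mean(),'z',np.median(z[s]), 'world',W[s].mean(0))
# obstacles height on coarse grid, world
b=ok|(z>.3)&(z<.5);b&=(d>0)
for x in np.arange(.2,.6,.05):
    print('%.2f'%x,[int(1000*np.max(z[b&(abs(W[...,0]-x)<.025)&(abs(W[...,1]-y)<.025)],initial=0)) for y in np.arange(.55,-.2,-.05)])
```

```text
50 40 | 53 40 | 56 39 | 59 39 | 62 40 | 65 39 | 68 39 | 71 39 | 74 39 | 77 39 | 80 39 | 83 40 | 86 56 | 89 63 | 92 62 | 95 62 | 98 62 | 101 62 | rail -0.039 -0.10345988582687264 0.10344990729165965
rail 0.039 -0.10337605505304179 0.10189914493384766
Y [-0.04378687  0.04393473]
lid ((-0.009340557269752026, -0.0003028531209565699), 0.030363447964191437) [-0.0096439  -0.00016014]
stud XY 0.014376849356703011 -0.12850293774552776 z 0.06436246383433125 world [ 0.57831927 -0.13560942  0.06429494]
0.20 [0, 0, 0, 0, 0, 0, 0, 0, 0, 0, 0, 0, 0, 0, 0]
0.25 [0, 0, 59, 66, 5, 5, 39, 33, 0, 57, 5, 4, 4, 4, 5]
0.30 [0, 0, 59, 70, 5, 5, 4, 138, 157, 150, 112, 108, 5, 5, 4]
0.35 [0, 0, 60, 69, 6, 147, 157, 148, 120, 5, 153, 154, 5, 4, 5]
0.40 [0, 0, 54, 69, 6, 156, 204, 163, 5, 5, 125, 152, 6, 5, 5]
0.45 [0, 29, 47, 70, 5, 153, 201, 154, 5, 6, 60, 63, 64, 4, 5]
0.50 [0, 42, 47, 69, 5, 6, 5, 5, 5, 5, 63, 118, 118, 29, 30]
0.55 [0, 47, 47, 70, 5, 5, 5, 5, 5, 62, 64, 119, 118, 47, 68]
```

```bash
python3 -m handwheel '[[1,[0,0,0.5],[0,0,0.04]],[1,[0,0,1],[0,0,0.08]],[1,[0,0,1],[0,0,0.12]],[1,[0,0,1],[0,0,0.147]]]'
python3 -m handwheel '[[1,[0.2,-0.46,0],[0,0,0]],[1,[0.4,-0.91,0],[0,0,0]]]'
python3 -m handwheel '[[1,[0.2,-0.46,0],[0,0,0]],[1,[0.4,-0.91,0],[0,0,0]]]'
python3 -m handwheel '[[1,[0.2,-0.46,0],[0,0,0]],[1,[0.4,-0.91,0],[0,0,0]]]'
python3 -m handwheel '[[1,[0.2,-0.46,0],[0,0,0]],[1,[0.4,-0.91,0],[0,0,0]],[1,[0.4,-0.91,0],[0,0,0]]]'
```

```text
clock: 0.5
tool_pos: [0.2065, 0.5641, 0.3004]
tcp_rot: [[-0.993, -0.116, 0.001], [-0.116, 0.993, 0.003], [-0.002, 0.002, -1.0]]
wrist_force: [-0.1, -0.1, -0.9]
grip_width: 0.0653
gripper_force: 0.0
clock: 0.7
tool_pos: [0.2378, 0.4899, 0.2974]
tcp_rot: [[-0.994, -0.113, -0.001], [-0.113, 0.994, -0.002], [0.001, -0.002, -1.0]]
wrist_force: [1.0, -0.1, 0.7]
grip_width: 0.0498
gripper_force: 0.0
clock: 0.9
tool_pos: [0.2703, 0.4163, 0.298]
tcp_rot: [[-0.994, -0.111, -0.0], [-0.111, 0.994, -0.001], [0.001, -0.001, -1.0]]
wrist_force: [0.2, -0.3, 1.2]
grip_width: 0.0337
gripper_force: 0.0
clock: 1.1
tool_pos: [0.3023, 0.3434, 0.2982]
tcp_rot: [[-0.994, -0.111, -0.0], [-0.111, 0.994, -0.0], [0.0, -0.0, -1.0]]
wrist_force: [0.2, 0.4, 0.7]
grip_width: 0.0175
gripper_force: 0.0
clock: 1.4
tool_pos: [0.3356, 0.2688, 0.2984]
tcp_rot: [[-0.994, -0.106, 0.001], [-0.106, 0.994, -0.001], [-0.0, -0.001, -1.0]]
wrist_force: [0.3, 0.9, 0.3]
grip_width: 0.0005
gripper_force: 0.0
```

```bash
python3 -m handwheel '[[1,[0.2,-0.45,0],[0,0,0]],[1,[0.405,-0.9,0],[0,0,0]]]' >/dev/null
python3 -m handwheel '[[1,[0.2,-0.45,0],[0,0,0]],[1,[0.405,-0.9,0],[0,0,0]]]' >/dev/null
python3 -m handwheel '[[1,[0.2,-0.45,0],[0,0,0]],[1,[0.405,-0.9,0],[0,0,0]]]' >/dev/null
python3 -m handwheel '[[1,[0.2,-0.45,0],[0,0,0]],[1,[0.405,-0.9,0],[0,0,0]],[1,[0.405,-0.9,0],[0,0,0]]]'
python3 -m handwheel '[[1,[0,0,-0.5],[0,0,0]],[1,[0,0,-1],[0,0,0]]]' >/dev/null
python3 -m handwheel '[[1,[0,0,-0.4],[0,0,0]],[1,[0,0,-0.8],[0,0,0]],[1,[0,0,-0.8],[0,0,0]],[1,[0,0,-0.8],[0,0,0]]]'
```

```text
clock: 2.3
tool_pos: [0.4647, -0.0188, 0.2977]
tcp_rot: [[-0.994, -0.107, -0.001], [-0.107, 0.994, -0.001], [0.001, -0.001, -1.0]]
wrist_force: [-0.3, 0.6, -0.8]
grip_width: 0.0007
gripper_force: 0.0
clock: 2.9
tool_pos: [0.4634, -0.0149, 0.1549]
tcp_rot: [[-0.994, -0.112, -0.001], [-0.112, 0.994, 0.0], [0.001, 0.001, -1.0]]
wrist_force: [0.4, 0.2, 0.1]
grip_width: 0.0003
gripper_force: 0.0
```

```bash
python3 -m handwheel '[[1,[0,0,-0.25],[0,0,0]],[1,[0,0,-0.5],[0,0,0]],[1,[0,0,-0.6],[0,0,0]],[1,[0,0,-0.6],[0,0,0]],[1,[0,0,-0.6],[0,0,0]]]'
python3 - <<'E'
from rig import snapshot
import cv2
p,d=snapshot('top');cv2.imwrite('pics/t2.png',cv2.resize(p[130:430,230:480],None,fx=2,fy=2))
E
```

```text
clock: 3.4
tool_pos: [0.4648, -0.0157, 0.1084]
tcp_rot: [[-0.994, -0.111, 0.002], [-0.111, 0.994, -0.0], [-0.002, -0.001, -1.0]]
wrist_force: [-0.2, -1.9, 0.1]
grip_width: 0.0005
gripper_force: 0.0
```

View pics/t2.png

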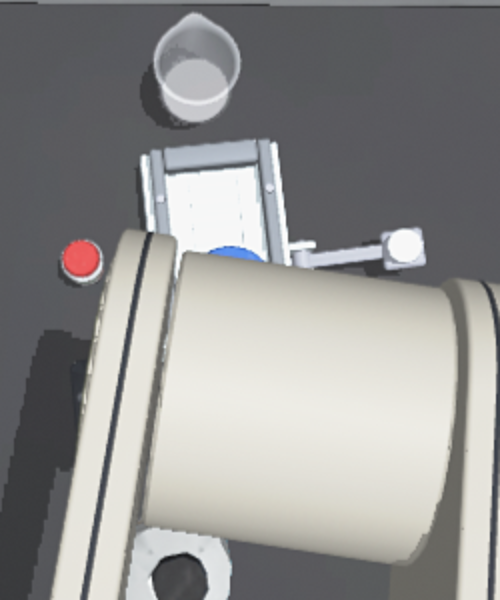

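The top view is mostly covered by the wrist. The jar lid is still at crop (232,255), the stud is at (404,245), and the bystanders and the bottle haven't moved.

```bash
python3 -m handwheel '[[1,[0,-0.02,-0.2],[0,0,0]],[1,[0,-0.04,-0.4],[0,0,0]],[1,[0,-0.04,-0.6],[0,0,0]],[1,[0,-0.04,-0.6],[0,0,0]],[1,[0,-0.04,-0.6],[0,0,0]]]'
python3 -m handwheel '[[1,[0,0,0],[0,0,0]],[1,[0,0,0],[0,0,0]]]'
```

```text
clock: 3.95
tool_pos: [0.4643, -0.019, 0.0596]
tcp_rot: [[-0.994, -0.111, 0.001], [-0.111, 0.994, -0.0], [-0.001, -0.0, -1.0]]
wrist_force: [-0.4, 0.4, -0.3]
grip_width: 0.0002
gripper_force: 0.0
clock: 4.15
tool_pos: [0.4647, -0.0191, 0.0599]
tcp_rot: [[-0.994, -0.111, 0.002], [-0.111, 0.994, -0.0], [-0.002, -0.001, -1.0]]
wrist_force: [0.1, 0.0, -0.5]
grip_width: 0.0006
gripper_force: 0.0
```

```bash
python3 -m handwheel '[[1,[0.1,0.011,0],[0,0,0]],[1,[0.2,0.022,0],[0,0,0]],[1,[0.3,0.033,0],[0,0,0]],[1,[0.35,0.039,0],[0,0,0]],[1,[0.38,0.042,0],[0,0,0]],[1,[0.41,0.045,0],[0,0,0]],[1,[0.44,0.048,0],[0,0,0]],[1,[0.47,0.052,0],[0,0,0]],[1,[0.5,0.055,0],[0,0,0]]]'
python3 -m handwheel '[[1,[0.03,0.003,0],[0,0,0]],[1,[0.06,0.007,0],[0,0,0]],[1,[0.09,0.01,0],[0,0,0]],[1,[0.12,0.013,0],[0,0,0]]]'
python3 -m handwheel '[[1,[0.03,0.003,0],[0,0,0]],[1,[0.06,0.007,0],[0,0,0]],[1,[0.09,0.01,0],[0,0,0]],[1,[0.12,0.013,0],[0,0,0]]]'
```

```text
clock: 5.05
tool_pos: [0.5035, -0.0145, 0.0586]
tcp_rot: [[-0.994, -0.111, -0.001], [-0.111, 0.994, -0.0], [0.001, 0.0, -1.0]]
wrist_force: [-2.3, -0.1, 1.0]
grip_width: 0.0004
gripper_force: 1.1
clock: 5.45
tool_pos: [0.5135, -0.0135, 0.0586]
tcp_rot: [[-0.994, -0.111, -0.0], [-0.111, 0.994, 0.0], [0.0, 0.0, -1.0]]
wrist_force: [-1.5, 0.3, 0.9]
grip_width: 0.0004
gripper_force: 0.9
clock: 5.85
tool_pos: [0.5232, -0.0124, 0.0586]
tcp_rot: [[-0.994, -0.111, 0.0], [-0.111, 0.994, -0.0], [-0.0, -0.0, -1.0]]
wrist_force: [-2.0, -0.0, 0.9]
grip_width: 0.0005
gripper_force: 0.9
```

```bash
python3 -m handwheel '[[1,[0.03,0.003,0],[0,0,0]],[1,[0.06,0.007,0],[0,0,0]],[1,[0.09,0.01,0],[0,0,0]],[1,[0.12,0.013,0],[0,0,0]],[1,[0.15,0.017,0],[0,0,0]],[1,[0.18,0.02,0],[0,0,0]],[1,[0.21,0.023,0],[0,0,0]],[1,[0.24,0.026,0],[0,0,0]],[1,[0.27,0.03,0],[0,0,0]],[1,[0.3,0.033,0],[0,0,0]],[1,[0.33,0.036,0],[0,0,0]],[1,[0.36,0.04,0],[0,0,0]]]'
python3 -m handwheel '[[1,[0.01,0.001,0],[0,0,0]],[1,[0.02,0.002,0],[0,0,0]],[1,[0.03,0.003,0],[0,0,0]]]'|egrep 'pos|wrist'
python3 -m handwheel '[[1,[0.01,0.001,0],[0,0,0]],[1,[0.02,0.002,0],[0,0,0]],[1,[0.03,0.003,0],[0,0,0]]]'|egrep 'pos|wrist'
```

```text
clock: 7.05
tool_pos: [0.552, -0.0092, 0.0586]
tcp_rot: [[-0.994, -0.111, -0.0], [-0.111, 0.994, -0.0], [0.0, -0.0, -1.0]]
wrist_force: [-1.6, -0.7, 1.1]
grip_width: 0.0008
gripper_force: 0.8
tool_pos: [0.5542, -0.009, 0.0586]
wrist_force: [-2.0, -0.6, 0.5]
tool_pos: [0.5566, -0.0088, 0.0586]
wrist_force: [-2.9, 0.8, 1.0]
```

```bash
python3 -m handwheel '[[1,[0.01,0.001,0],[0,0,0]],[1,[0.02,0.002,0],[0,0,0]],[1,[0.03,0.003,0],[0,0,0]]]'|egrep 'pos|wrist'
python3 -m handwheel '[[1,[0.01,0.001,0],[0,0,0]],[1,[0.02,0.002,0],[0,0,0]]]'|egrep 'pos|wrist'
python3 -m handwheel '[[1,[0.006,0.001,0],[0,0,0]],[1,[0.012,0.001,0],[0,0,0]]]'|egrep 'pos|wrist'
```

```text
tool_pos: [0.559, -0.0085, 0.0586]
wrist_force: [-2.1, -0.7, 0.2]
tool_pos: [0.5606, -0.0084, 0.0586]
wrist_force: [-2.0, -1.1, 0.6]
tool_pos: [0.5616, -0.0083, 0.0586]
wrist_force: [-2.3, -0.8, 1.1]
```

```bash
python3 -m handwheel '[[1,[0.006,0.001,0],[0,0,0]],[1,[0.012,0.001,0],[0,0,0]]]'|egrep 'pos|wrist'
python3 -m handwheel '[[1,[0.006,0.001,0],[0,0,0]],[1,[0.012,0.001,0],[0,0,0]]]'|egrep 'pos|wrist'
```

```text
tool_pos: [0.5625, -0.0082, 0.0587]
wrist_force: [-1.2, -0.2, 0.9]
tool_pos: [0.5635, -0.0081, 0.0586]
wrist_force: [-1.6, 0.4, 0.8]
```

```bash
python3 -m handwheel '[[1,[0.006,0.001,0],[0,0,0]],[1,[0.012,0.001,0],[0,0,0]]]'|egrep 'pos|wrist'
python3 -m handwheel '[[1,[0.006,0.001,0],[0,0,0]],[1,[0.01,0.001,0],[0,0,0]]]'|egrep 'pos|wrist'
```

```text
tool_pos: [0.5639, -0.0081, 0.0586]
wrist_force: [-6.8, -0.9, 4.2]
tool_pos: [0.5639, -0.0081, 0.0586]
wrist_force: [-10.1, -0.3, 7.8]
```

The jar met the stop: TCP x is static at 0.564 with force rising to about 10 N. That matches the predicted home position. I'll hold briefly, then back off and raise the tool.

```bash
python3 -m handwheel '[[1,[0,0,0],[0,0,0]],[1,[0,0,0],[0,0,0]],[1,[0,0,0],[0,0,0]]]'|egrep 'pos|wrist'
python3 -m handwheel '[[1,[-0.02,-0.002,0],[0,0,0]],[1,[-0.06,-0.007,0],[0,0,0]],[1,[-0.2,-0.022,0],[0,0,0]],[1,[-0.4,-0.044,0],[0,0,0]],[1,[-0.5,-0.055,0],[0,0,0]],[1,[-0.5,-0.055,0],[0,0,0]]]'|egrep 'pos|wrist'
python3 -m handwheel '[[1,[0,0,0.4],[0,0,0]],[1,[0,0,0.8],[0,0,0]],[1,[0,0,1],[0,0,0]]]'>/dev/null
python3 -m handwheel '[[1,[0,0,0.3],[0,0,0]],[1,[0.05,-0.4,0.5],[0,0,-0.045]],[1,[0.1,-0.8,0.5],[0,0,-0.09]],[1,[0.1,-1,0.5],[0,0,-0.135]],[1,[0.1,-1,0.5],[0,0,-0.18]],[1,[0.1,-1,0.5],[0,0,-0.225]],[1,[0.1,-1,0.5],[0,0,-0.25]],[1,[0.1,-1,0.5],[0,0,-0.25]]]'
python3 - <<'E'
from rig import sensors,snapshot
from h import *
print(sensors.sense()['joint_pos'])
p,d=snapshot('top');cv2.imwrite('pics/t3.png',cv2.resize(p[130:430,230:530],None,fx=2,fy=2))
E
```

```text
tool_pos: [0.5639, -0.0081, 0.0586]
wrist_force: [-9.7, 0.0, 7.0]
tool_pos: [0.5247, -0.0124, 0.0586]
wrist_force: [-0.0, -0.3, 0.5]
clock: 11.15
tool_pos: [0.5339, -0.0925, 0.1789]
tcp_rot: [[-0.78, 0.625, 0.001], [0.625, 0.78, -0.0], [-0.001, 0.0, -1.0]]
wrist_force: [-0.7, -1.1, -0.2]
grip_width: 0.0006
gripper_force: 0.0
[-2.66341142e-01 -5.83914902e-03  1.70299299e+00  9.61354648e-05
  1.44352134e+00 -1.16142638e+00]
```

View pics/t3.png

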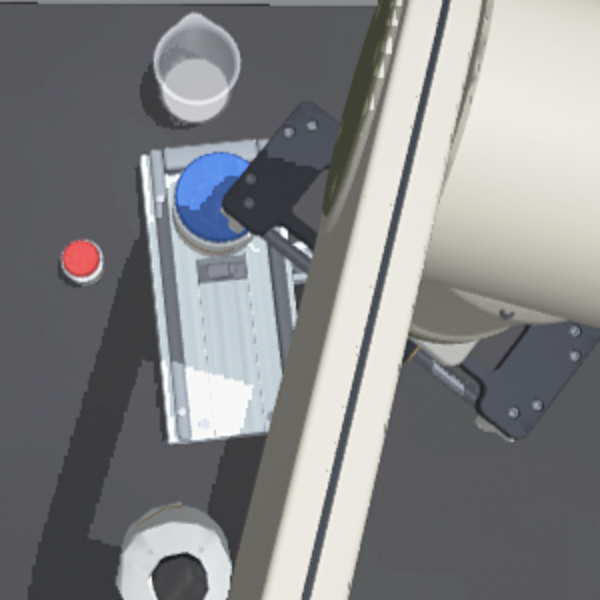

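The image shows the jar against the end stop, with its lid at about crop (218,200). The pawl slot behind it at (222,270) is clear, and the gripper body is turning clear of the jar. Next I go over the stud.

```bash
python3 -m handwheel '[[1,[0.2,-0.3,0],[0,0,-0.045]],[1,[0.4,-0.57,0],[0,0,-0.09]],[1,[0.56,-0.57,0],[0,0,-0.135]],[1,[0.56,-0.57,0],[0,0,-0.18]],[1,[0.56,-0.57,0],[0,0,-0.225]],[1,[0.56,-0.57,0],[0,0,-0.25]],[1,[0.56,-0.57,0],[0,0,-0.25]]]'
python3 -m handwheel '[[1,[0,0,-0.3],[0,0,0]],[1,[0,0,-0.6],[0,0,0]],[1,[0,0,-0.8],[0,0,0]],[1,[0,0,-0.95],[0,0,0]],[1,[0,0,-1],[0,0,0]],[1,[0,0,-1],[0,0,0]]]'
```

```text
clock: 11.9
tool_pos: [0.5783, -0.138, 0.1786]
tcp_rot: [[-0.112, 0.994, 0.0], [0.994, 0.112, -0.0], [-0.0, 0.0, -1.0]]
wrist_force: [-0.3, -0.7, -0.5]
grip_width: 0.0004
gripper_force: 0.0
clock: 12.5
tool_pos: [0.5779, -0.1379, 0.0984]
tcp_rot: [[-0.112, 0.994, -0.001], [0.994, 0.112, 0.0], [0.0, -0.001, -1.0]]
wrist_force: [0.4, -0.5, 0.1]
grip_width: 0.0003
gripper_force: 0.0
```

```bash
python3 -m handwheel '[[1,[0,0,-0.08],[0,0,0]],[1,[0,0,-0.16],[0,0,0]],[1,[0,0,-0.22],[0,0,0]],[1,[0,0,-0.26],[0,0,0]],[1,[0,0,-0.28],[0,0,0]],[1,[0,0,-0.3],[0,0,0]]]'|egrep 'pos|wrist'
for i in 1 2 3; do python3 -m handwheel '[[1,[0,0,-0.012],[0,0,0]],[1,[0,0,-0.025],[0,0,0]]]'|egrep 'pos|wrist'; done
```

```text
tool_pos: [0.578, -0.138, 0.0746]
wrist_force: [0.2, -0.1, -0.2]
tool_pos: [0.5781, -0.138, 0.0728]
wrist_force: [1.1, -0.4, 0.0]
tool_pos: [0.5781, -0.138, 0.0707]
wrist_force: [-0.5, 0.4, -0.8]
tool_pos: [0.578, -0.138, 0.0686]
wrist_force: [0.4, 0.6, 0.0]
```

```bash
for i in 1 2; do python3 -m handwheel '[[1,[0,0,-0.012],[0,0,0]],[1,[0,0,-0.025],[0,0,0]]]'|egrep 'pos|wrist'; done
```

```text
tool_pos: [0.5781, -0.138, 0.0666]
wrist_force: [-0.1, -0.2, 1.8]
tool_pos: [0.5783, -0.1383, 0.065]
wrist_force: [0.0, -0.8, 2.1]
```

Contact at z ≈ 0.066. I'm pressing on, following the arc slightly outward.

```bash
for i in 1 2 3; do python3 -m handwheel '[[1,[0,-0.003,-0.0125],[0,0,0]],[1,[0.001,-0.006,-0.025],[0,0,0]]]'|egrep 'pos|wrist'; done
```

```text
tool_pos: [0.5784, -0.1389, 0.0631]
wrist_force: [-1.1, -1.2, 4.4]
tool_pos: [0.5786, -0.1394, 0.0611]
wrist_force: [-1.0, -2.8, 5.3]
tool_pos: [0.5787, -0.14, 0.0592]
wrist_force: [-1.8, -3.2, 5.4]
```

```bash
for i in 1 2 3 4; do python3 -m handwheel '[[1,[0.001,-0.006,-0.0125],[0,0,0]],[1,[0.001,-0.012,-0.025],[0,0,0]]]'|egrep 'pos|wrist'; done
```

```text
tool_pos: [0.5788, -0.1409, 0.0572]
wrist_force: [-0.7, -2.1, 6.3]
tool_pos: [0.5788, -0.1416, 0.0551]
wrist_force: [0.1, -1.5, 5.6]
tool_pos: [0.5789, -0.1424, 0.053]
wrist_force: [0.1, -1.4, 5.7]
tool_pos: [0.5789, -0.1431, 0.0507]
wrist_force: [1.8, -0.6, 3.2]
```

```bash
for i in 1 2 3 4; do python3 -m handwheel '[[1,[0,-0.003,-0.0125],[0,0,0]],[1,[0,-0.007,-0.025],[0,0,0]]]'|egrep 'pos|wrist'; done
```

```text
tool_pos: [0.5788, -0.1437, 0.0485]
wrist_force: [1.7, -1.0, 2.0]
tool_pos: [0.5781, -0.1442, 0.0461]
wrist_force: [0.1, -0.2, 1.0]
tool_pos: [0.5778, -0.1447, 0.0439]
wrist_force: [0.4, -0.2, -0.3]
tool_pos: [0.5783, -0.1454, 0.0423]
wrist_force: [-0.7, 0.2, -1.1]
```

Snapped over. I'll follow it down to where it stalls, then on to the stop.

```bash
for i in 1 2 3; do python3 -m handwheel '[[1,[0,-0.002,-0.0125],[0,0,0]],[1,[0,-0.004,-0.025],[0,0,0]]]'|egrep 'pos|wrist'; done
```

```text
tool_pos: [0.5785, -0.1458, 0.0405]
wrist_force: [-0.4, 0.5, -0.7]
tool_pos: [0.5786, -0.1461, 0.0386]
wrist_force: [-0.2, -0.5, -0.4]
tool_pos: [0.5786, -0.1465, 0.0366]
wrist_force: [-0.6, -0.3, -0.1]
```

```bash
for i in 1 2 3; do python3 -m handwheel '[[1,[0,0,-0.01],[0,0,0]],[1,[0,0,-0.019],[0,0,0]]]'|egrep 'pos|wrist'; done
```

```text
tool_pos: [0.5785, -0.1464, 0.035]
wrist_force: [-0.1, 0.3, -0.1]
tool_pos: [0.5786, -0.1465, 0.0336]
wrist_force: [0.3, -0.3, 1.4]
tool_pos: [0.5787, -0.1466, 0.0322]
wrist_force: [-0.9, 0.1, 2.9]
```

```bash
for i in 1 2 3; do python3 -m handwheel '[[1,[0,0,-0.006],[0,0,0]],[1,[0,0,-0.012],[0,0,0]]]'|egrep 'pos|wrist'; done
```

```text
tool_pos: [0.5787, -0.1466, 0.0314]
wrist_force: [-1.8, -0.2, 5.9]
tool_pos: [0.5789, -0.1466, 0.0311]
wrist_force: [-4.1, 0.8, 11.4]
tool_pos: [0.579, -0.1466, 0.0309]
wrist_force: [-7.0, 1.7, 17.0]
```

The hard stop is at z ≈ 0.031, where force rises steeply with no further travel. I'm easing off to about 8 N, holding, then lifting and checking.

```bash
python3 -m handwheel '[[1,[0,0,0.016],[0,0,0]],[1,[0,0,0.016],[0,0,0]],[1,[0,0,0.016],[0,0,0]]]'|egrep 'pos|wrist'
python3 -m handwheel '[[1,[0,0,0.03],[0,0,0]],[1,[0,0,0.1],[0,0,0]],[1,[0,0,0.4],[0,0,0]],[1,[0,0,0.8],[0,0,0]],[1,[0,0,1],[0,0,0]]]'|egrep 'pos|wrist'
python3 -m handwheel '[[1,[0,0,0.5],[0,0,0]],[1,[0,0,1],[0,0,0]],[1,[0,0,1],[0,0,0]]]'>/dev/null
python3 -m handwheel '[[1,[-0.5,-0.5,0],[0,0,0]],[1,[-1,-1,0],[0,0,0]],[1,[-1,-1,0],[0,0,0]]]'>/dev/null
python3 -m handwheel '[[1,[-0.5,-0.5,0],[0,0,0]],[1,[-1,-1,0],[0,0,0]],[1,[-1,-1,0],[0,0,0]],[1,[-1,-1,0],[0,0,0]]]'|egrep 'clock|pos|wrist'
python3 - <<'E'
from h import *
from rig import snapshot
p,d=snapshot('top');cv2.imwrite('pics/t4.png',cv2.resize(p[130:380,230:480],None,fx=2.4,fy=2.4))
W=cloud('top',d);z=W[...,2]
a=np.radians(6.34);ax=np.array([np.cos(a),np.sin(a)]);ay=np.array([-ax[1],ax[0]])
L=W[...,:2]-np.array([.54984,-.00948])-.0115*ax;X=L@ax;Y=L@ay
l=(abs(z-.1155)<.004)&(abs(X)<.1)&(abs(Y)<.05)
print('jar',cv2.minEnclosingCircle(np.c_[X[l],Y[l]].astype(np.float32)))
s=(z>.022)&(z<.04)&(abs(X-.0035)<.009)&(abs(Y+.137)<.009);print('stud z',np.median(z[s]) if s.any() else None,s.sum())
q=(z>.048)&(abs(X-.003)<.012)&(abs(Y)<.015);print('pawl z',np.percentile(z[q],[50,90]) if q.any() else None,q.sum())
E
```

```text
tool_pos: [0.5788, -0.1466, 0.0312]
wrist_force: [-3.8, -0.1, 7.7]
tool_pos: [0.5799, -0.1468, 0.1134]
wrist_force: [0.4, -0.5, 0.3]
clock: 19.9
tool_pos: [0.4175, -0.3075, 0.19]
wrist_force: [0.8, 0.6, -0.2]
jar ((0.0427124910056591, -7.831072434782982e-05), 0.030490944162011147)
stud z 0.03002420215813184 137
pawl z [0.06896401 0.10854632] 273
```

View pics/t4.png

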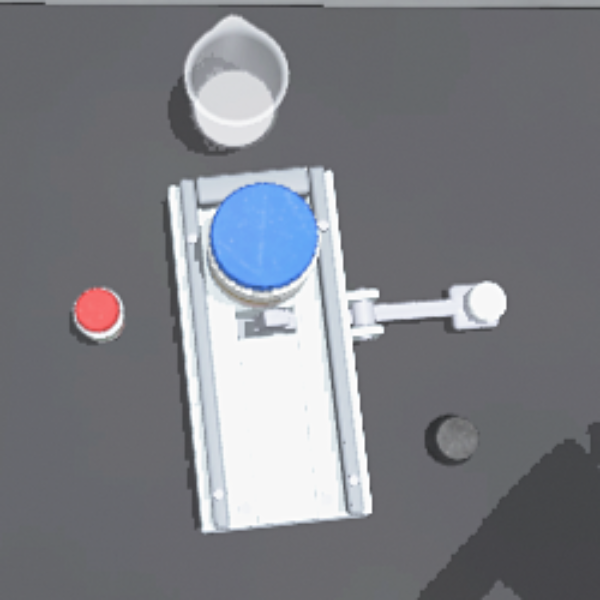

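The jar is home: it measures 42.7 mm along the channel, with its lid at crop (264,236). The pawl stands up behind it at (278,318), the paddle is down with the stud at (487,302), and the bystanders haven't moved. Handing in.

```bash
python3 -c "
from rig import robot
print(robot.hand_in())"
```

```text
the job is handed in; nothing more can be done
None
```

The jar is home against the end stop and the catch is pressed fully home with its pawl up behind it; the bystanders look unmoved and the job is handed in, but the press on the stud briefly reached about 18 N (17 N vertical), over the 15 N you asked for though under the 20 N limit.

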